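# Park the index plunger and shift the cassette carriage

### The arm

A 7-joint arm with a two-finger parallel gripper is mounted at the origin on a cart in front of the work surface, level with it; the furniture and walls round the work are solid. World frame = base frame: x ahead of the robot, y to its left, z up, the work surface at z = 0. Lengths are in m, angles in rad, forces in N, time in s.
With the tool pointing down it reaches from about 0.4 to 0.875 m from the base axis. Payload 19.3 kg.
Tool frame: the origin (TCP) lies between the finger pads; the fingertips stand 17 mm ahead of it and the grasp point (between the pads) lies 2 mm behind it; z points along the fingers, x is the direction in which the jaws open and shut, and the axes are right-handed (so a half turn about z gives the same grasp; the last joint's range is limited). The gripper opens to 85 mm and grips with 20 to 120 N. Pads are 22 mm wide; open, the fingers measure 114 mm over their backs; the gripper's body (76 mm by 85 mm) begins 54 mm behind the grasp point. The pads swing forward as they close: fully open they stand 13 mm farther back than shut.
Start: joints at [1.254, 0.521, -0.036, 1.599, 0.021, 1.021, -0.113], TCP at [0.153, -0.606, 0.248] pointing down, gripper open.
Joint ranges: [-2.91, 2.91], [-0.3, 2.13], [-1.5, 1.42], [0.17, 2.43], [-1.26, 4.41], [0.16, 1.93], [-2.52, 2.52]. Speed limits (rad/s): [1.89, 1.89, 2.39, 2.39, 3.01, 3.01, 3.01].

### API

Orientations are given as [roll, pitch, yaw] about the fixed x, y, z axes, in that order (R = Rz(yaw) Ry(pitch) Rx(roll)).
In Python, from workcell import bot gives the robot as it stands. The module is installed in compiled form; this text tells all that it offers.
- The arm moves only by the tool arm_command, never from a script. Its argument "targets" is a list of rows, each a list of 6 numbers: the shift along the tool's x, y, z in mm, then the turn, a rotation vector about the tool's x, y, z in degrees. In form: [[x, y, z, wx, wy, wz], ...]. A call has 1 to 8 rows; each row shifts and turns the pose as measured when the row begins, along the tool's axes as they then stand; what a row does not reach is not made up. A row lasts 1/10 s, in which the tool goes at most 50 mm and 8.59 degrees, less where a joint would pass 70% of its speed; a pose out of reach is approached as far as the arm can. A call is refused whole if a number of a shift passes 50 or a number of a turn 8.59, either way. A call with a gripper value outside its range is refused whole. "grip" is the opening in per cent of the stroke, from 0 (shut) to 100 (fully open), set as the call begins (left out, the last holds). The fingers move at their own pace and stop on an object; "grip_force" is the grip in N (left out, the last holds). Time passes only in rows, so rows that do not move let the fingers close. It gives the time, the measured TCP pose, the force and the opening at its end, in the units of the state.
- bot.observe(): the state, without advancing time (a new reading comes with each control period).
- bot.grab_frame(name): name is "scene" or "top" or "wrist"; returns a dict with "color" (480x640x3 uint8, red, green, blue), "depth" (480x640 float32, m along the optical axis (not along the pixel's ray), 0 where there is no reading), "fov_y" (degrees; the focal length in pixels is half the picture's height over the tangent of half this angle, whatever the lens; pixels are square), "cx", "cy" (the principal point, pixels), "D" ([k1, k2, p1, p2, k3] as OpenCV has them; the pictures are not rectified), "R" (3x3) and "t" (3): a world point X has camera coordinates R X + t; the wrist camera has in their place "hand_eye" (4x4, takes a point from camera to tool coordinates, whose origin is the TCP and whose axes are the tool frame's). Camera axes: x right, y down, z forward; pixel columns grow to the right and rows downward; lengths in m; the calibration is good to about 2 mm. A picture is of the moment at which its call begins: read the wrist's pose just before it.
- bot.job_done(): hands the job in, once; it reports no verdict.
The state is a dict: "clock": time; "qpos": joint angles; "qd": joint speeds; "joint_efforts": joint torques, N m; "position": TCP position; "tool_rot": TCP orientation; "force": force on the tool from outside, world axes, zero at the start; "moment": the same for the moment, N m; "grip_width": finger opening in m.
Only numpy, scipy, OpenCV 4.12 (cv2) and the standard library are available. Lean on these libraries where they do the work, as an engineer would, in place of code of your own. Each camera call takes 0.05 s, during which the arm holds its last target. There are 200 camera calls.

### The job

Unlock the cassette carriage on the sliding fixture: pull the sprung plunger up by its T-handle, turn it counter-clockwise as seen from above and let it down into its rest notch, so that it stays retracted when you let go; do not wrench it against its sleeve. Then take the ball handle and slide the carriage to the far end of its travel, with the cassette still seated in its nest, and leave the small card box and the timer where they are.

Things in the scene. Friction and masses are not known exactly. Their poses are not given: they have to be found in the camera images.
- fixture: Aluminium slide fixture bolted to the bench, base 122 x 235 x 12 mm. Origin on the bench top; x across the slide (robot side is -x), y along it, z up. The plunger's vertical axis is at x = -35, y = 0 mm, in a bracket (top z = 50 mm) on the robot side. The carriage slides along +y. Only the plunger and the ball handle rise above z = 90 mm.
- plunger: Sprung steel pin, 8 mm thick, with its cross pin and T-handle. Origin on its axis, fixture z = 60 mm when down; its tip then sits 4.5 mm deep in a hole of the carriage and locks it. The spring pulls it down with 6 N, and 150 N/m more as it rises. The 5 mm cross pin (18 mm out each side, in line with the T-bar) runs in two J-shaped cut-outs of a 32 mm steel sleeve.
- t_bar (a point): Centre of the T-bar on top of the plunger: a black bar 40 long (the point's x) x 10 thick (y) x 22 mm high, fixture z = 115 mm when the plunger is down. At turn 0 it lies along the fixture's x. Top of the sleeve: 80 to 88 mm above the bench, depending on how it is screwed in.
- plunger_lift (a joint): Height of the plunger above its locked position, m. The sleeve is screwed in to a height that varies by 8 mm and is not measured: the cross pin clears the land between slot and rest notch at a lift somewhere from 10 to 18 mm; only 3 mm higher the closed top of the cut-out stops it hard. In the rest notch the lift is 4 mm less than where it clears (6 to 14 mm).
- handle_turn (a joint): Turn of the T-handle about the vertical, rad, counter-clockwise from above positive. 0 = in the vertical slot (about 0.1 rad of play each way), where it cannot turn until lifted clear; 1.05 (60 degrees) = over the rest notch, 4 mm deep, about 8 mm wide (0.1 rad of play each way). The cut-out ends at the notch's far wall.
- carriage (a joint): Travel of the carriage along the fixture's +y: 0 = locked start, 0.07 m = far end of its travel (end stop). Friction about 3 N.
- ball_handle (a point): Centre of the black cylindrical ball handle on the carriage, 22 mm in diameter, 26 mm high, centre 109 mm above the bench, on a 12 mm steel post near the +y end of the carriage (fixture x = -8, y = 57 mm at travel 0).
- cassette: Nozzle cassette, 32 x 110 x 34 mm, 0.12 kg, black with eight nozzles, lying loose in the nest with its length along the slide. Origin in the middle of its underside.
- nest (a point): Middle of the nest floor on the carriage, 28 mm above the bench; lips 6 mm high hold the cassette with 2 mm play.
- seal_box: Bystander: small plain card box, 32 x 52 x 20 mm, lying beside the fixture's -y end. Origin in the middle of its underside.
- timer: Bystander: bench timer, 62 x 68 x 24 mm, on the left of the bench. Origin in the middle of its underside.

How it is judged:
On the way, in this order (a step that is already met when the one before it is completed fails the run):
1. the plunger is parked in its rest notch and let go (value of joint plunger_lift above 0.0045 m and value of joint handle_turn between 0.87 and 1.23 rad and contact force between plunger and the fingers below 0.1 N), for 0.3 s.
2. the carriage is at the far end of its travel (value of joint carriage above 0.067 m), for 0.2 s.
At the end, for the whole second after the job is handed in: The plunger stays up in its rest notch by itself (lift over 4.5 mm, turn within 10 degrees of 60), the carriage is within 3 mm of the far end of its travel, and the cassette lies flat in its nest (within 7 mm of the nest's middle, tilted less than 3 degrees) at rest (value of joint plunger_lift above 0.0045 m and value of joint handle_turn between 0.87 and 1.23 rad and value of joint carriage above 0.067 m and linear speed of cassette below 0.01 m/s and horizontal distance between cassette and nest below 0.007 m and angle between cassette's own z axis and vertical below 0.06 rad); the robot touches nothing.
It fails at once if the plunger is wrenched against its sleeve or the carriage (more than 30 N: pulled hard against its stop, or turned hard before it is clear or after it is in) (contact force between plunger and fixture above 30 N).
It fails at once if the small card box is pushed away (40 mm) or tipped over (distance of seal_box from where it was at the start of the episode above 0.04 m or angle between seal_box's own z axis and vertical above 0.5 rad).
It fails at once if the timer is pushed away (40 mm) (distance of timer from where it was at the start of the episode above 0.04 m).
It also fails if it takes over 61 s, if anything falls off the work surface, if the arm or the gripper's body presses on something with over 40 N, if the wrist force passes 120 N, or if a joint passes its speed limit or range.

## Working session

There is one attempt and no reset: what is moved stays moved. The work goes in short steps, Python scripts to look and compute and a tool call to move; the robot and the scene stay as the last step left them, time stands still between calls to the robot, and variables do not carry over. Pictures are saved under pics/ and viewed, about 8 in all and at most 12, crops included, and the job is handed in when it is done.

Besides the shell and the picture viewer there is one more tool, called by a JSON object that holds its "op" and its "data", one argument or row to a line. arm_command: Moves the arm, as the interface text tells. Its arguments: {"type":"object","properties":{"targets":{"type":"array"},"grip":{"type":"number"},"grip_force":{"type":"number"}},"required":["targets"]}

```bash
mkdir -p pics; cat > h.py <<'E'
import numpy as np, cv2
from workcell import bot
from scipy.spatial.transform import Rotation as Ro
def grab(n):
    s=bot.observe(); f=bot.grab_frame(n)
    h=f["color"].shape[0]; fl=h/2/np.tan(np.radians(f["fov_y"])/2)
    f["K"]=np.array([[fl,0,f["cx"]],[0,fl,f["cy"]],[0,0,1]]); f["D"]=np.array(f["D"],float)
    if "R" in f and f["R"] is not None:
        R=np.array(f["R"]);t=np.array(f["t"]); f["Rc"]=R.T; f["o"]=-R.T@t
    else:
        H=np.array(f["hand_eye"]); Rt=Ro.from_euler("xyz",s["tool_rot"]).as_matrix()
        f["Rc"]=Rt@H[:3,:3]; f["o"]=Rt@H[:3,3]+np.array(s["position"])
    return f,s
def plane(f,uv,z):
    p=cv2.undistortPoints(np.array(uv,float).reshape(-1,1,2),f["K"],f["D"])[:,0]
    d=np.c_[p,np.ones(len(p))]@f["Rc"].T
    return f["o"]+d*((z-f["o"][2])/d[:,2])[:,None]
def cloud(f):
    h,w=f["depth"].shape; u,v=np.meshgrid(np.arange(w),np.arange(h))
    p=cv2.undistortPoints(np.stack([u,v],-1).reshape(-1,1,2).astype(float),f["K"],f["D"])[:,0]
    P=np.c_[p,np.ones(len(p))]*f["depth"].reshape(-1,1)
    return (P@f["Rc"].T+f["o"]).reshape(h,w,3)
def save(f,n,crop=None,s=1):
    c=f["color"][:,:,::-1]
    if crop: c=c[crop[1]:crop[3],crop[0]:crop[2]]
    cv2.imwrite("pics/"+n,cv2.resize(c,None,fx=s,fy=s))
E
python3 - <<'E'
from h import *
print(bot.observe())
for n in("scene","top"):
    f,s=grab(n); save(f,n+".png"); print(n,f["o"],f["fov_y"],f["D"]); np.save(n+"_cloud.npy",cloud(f))
E
```

```text
{'clock': 0.0, 'qpos': array([ 1.25380829,  0.5220422 , -0.03629529,  1.59997299,  0.02119564,
        1.02108717, -0.11280147]), 'qd': array([ 0.00122029, -0.00089684,  0.00194561,  0.00052993,  0.00070963,
        0.00016359,  0.00015117]), 'joint_efforts': array([-4.61072668e-04, -9.27119637e+01,  1.97923690e+00, -3.69937456e+01,
        1.78656040e-02,  7.94914900e-03,  1.99060361e-05]), 'position': array([ 0.15255842, -0.60578506,  0.24772105]), 'tool_rot': array([ 3.14150138e+00,  1.12125624e-03, -1.32405054e+00]), 'force': array([ 0.36265041, -0.35432091, -0.22442584]), 'moment': array([ 0.08151954, -0.01177379, -0.01211977]), 'grip_width': 0.08545480802338379}
scene [-0.22362915  0.77263351  0.77204405] 52.10417846491805 [-0.05074371  0.          0.          0.          0.        ]
top [0.43624311 0.12475639 0.99599718] 56.041386161289054 [-0.0943051  0.         0.         0.         0.       ]
```

View pics/top.png

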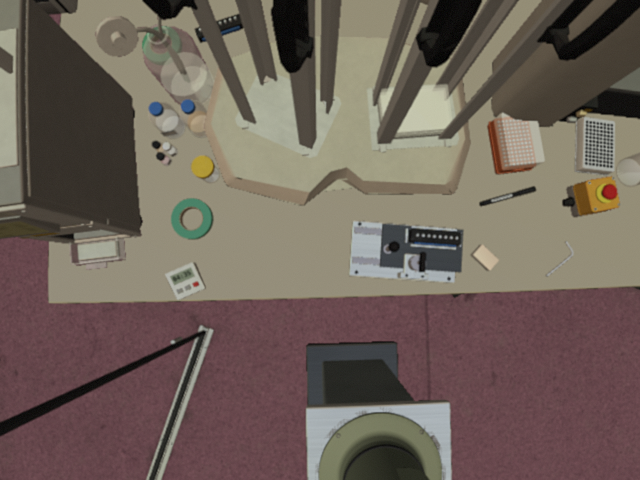

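View pics/scene.png

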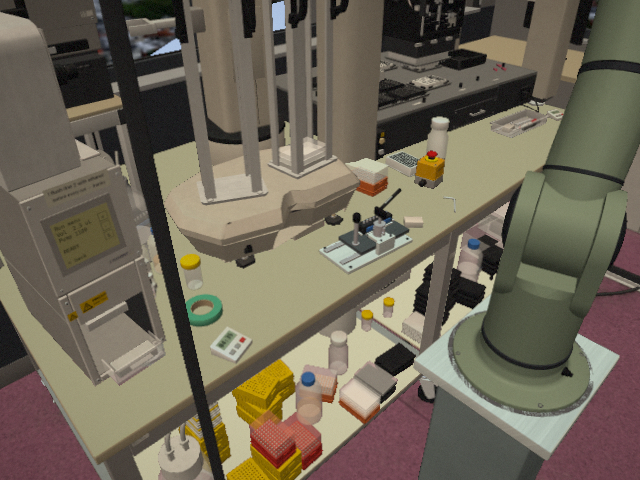

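The top view shows the fixture at px (350-462, 222-282), its ball handle at (393,246), the T-bar at (421,260), the card box at (485,257) and the timer at (185,281). The scene view agrees, and nothing blocks the space above the fixture. Next I'll measure the positions.

```bash
python3 - <<'E'
from h import *
P=np.load("top_cloud.npy"); f,s=grab("top"); c=f["color"].astype(int)
save(f,"topcrop.png",(335,205,505,295),4.5)
g=c.sum(2)
# fixture base: z 0.006..0.02 bright
m=((c.min(2)>120)&(c.max(2)-c.min(2)<22)).astype(np.uint8); m[:215]=0;m[290:]=0;m[:,:340]=0;m[:,470:]=0
n,l,st,ce=cv2.connectedComponentsWithStats(m)
ys,xs=np.nonzero(m); box=cv2.minAreaRect(np.c_[xs,ys].astype(np.float32)); print(box)
w=plane(f,cv2.boxPoints(box),0.012); print(w, np.linalg.norm(np.diff(w,axis=0),axis=1))
sub=(slice(215,290),slice(340,475)); Q=P[sub].reshape(-1,3)
for zl,zh in((.115,.135),(.09,.13),(.07,.09)):
    q=Q[(Q[:,2]>zl)&(Q[:,2]<zh)]; 
    a=q[q[:,1]>q[:,1].mean()];b=q[q[:,1]<=q[:,1].mean()]
    print(zl,len(q),a.mean(0),np.ptp(a,axis=0),b.mean(0),np.ptp(b,axis=0))
E
```

```text
((404.5939025878906, 251.68528747558594), (109.57796478271484, 55.71519088745117), 4.085616588592529)
[[ 0.43667936  0.0589753   0.012     ]
 [ 0.55834362  0.04644964  0.012     ]
 [ 0.5351302  -0.19687817  0.012     ]
 [ 0.4123197  -0.18196812  0.012     ]] [0.12230734 0.24443258 0.12371228]
0.115 204 [ 0.4907187  -0.02601091  0.12056472] [0.01803284 0.02037501 0.01119522] [ 0.45924253 -0.08028953  0.12493808] [0.03715638 0.01253011 0.01522639]
0.09 234 [ 0.49048889 -0.02528466  0.11944872] [0.02022916 0.02048502 0.02414507] [ 0.45899356 -0.07973088  0.12263123] [0.03715638 0.01307285 0.03407494]
0.07 112 [ 0.4597747  -0.06722191  0.08150796] [0.04278684 0.05232029 0.01695025] [ 0.46041273 -0.0786651   0.08393861] [0.02844792 0.02294845 0.01665451]
```

View pics/topcrop.png

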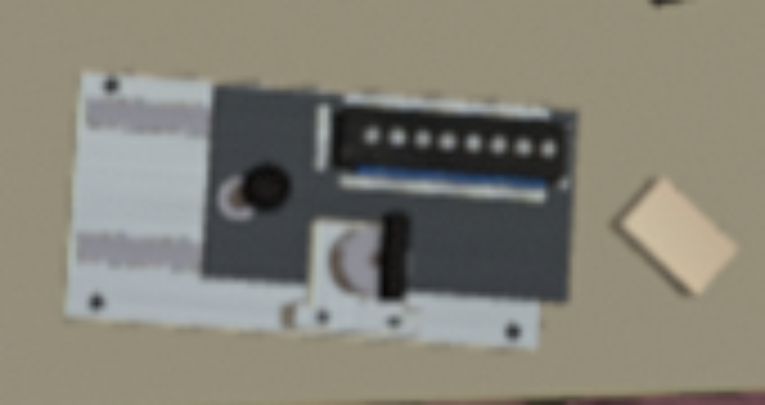

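The crop shows the ball at (265,187), the black T-bar at (393,257) standing in line with fixture x, and the card box at (675,235). The T-bar is near (0.459,-0.080), the ball near (0.490,-0.025), and the fixture yaw is about -5°. I'll approach with the tool yaw at -95°.

{"op": "arm_command", "data": {
  "targets": [
    [0, 0, 0, 0, 0, 6.3],
    [0, 0, 0, 0, 0, 6.3],
    [0, 0, 0, 0, 0, 6.3],
    [0, 0, 0, 0, 0, 0]
  ],
  "grip": 60
}}

```text
clock: 0.55
position: [0.1523, -0.6054, 0.2469]
tool_rot: [3.141, 0.003, -1.665]
force: [1.0, -0.0, -0.3]
grip_width: 0.0512
```

{"op": "arm_command", "data": {
  "targets": [
    [-46, -22, 2, 0, 0, 0],
    [-46, -22, 2, 0, 0, 0],
    [-46, -22, 2, 0, 0, 0],
    [-46, -22, 2, 0, 0, 0],
    [-46, -22, 2, 0, 0, 0],
    [-46, -22, 2, 0, 0, 0],
    [-46, -22, 2, 0, 0, 0],
    [-46, -22, 2, 0, 0, 0]
  ]
}}

```text
clock: 1.35
position: [0.3517, -0.2604, 0.2301]
tool_rot: [3.139, -0.001, -1.643]
force: [1.2, -1.1, -0.2]
grip_width: 0.0513
```

{"op": "arm_command", "data": {
  "targets": [
    [-42, -21, 0, 0, 0, 0],
    [-42, -21, 0, 0, 0, 0],
    [-42, -21, 0, 0, 0, 0],
    [-42, -21, 0, 0, 0, 0],
    [-19, -10, 0, 0, 0, 0],
    [0, 0, 0, 0, 0, 0]
  ]
}}

```text
clock: 1.95
position: [0.463, -0.0654, 0.2305]
tool_rot: [-3.141, -0.0, -1.611]
force: [0.8, -0.9, -0.2]
grip_width: 0.0515
```

```bash
python3 - <<'E'
from h import *
f,s=grab("wrist"); save(f,"w1.png"); print(s["position"],s["tool_rot"],s["clock"],np.array(f["hand_eye"]).round(3))
np.save("w.npy",cloud(f)); Q=cloud(f).reshape(-1,3); d=f["depth"].reshape(-1)
print(d[d>0].min(), s["qpos"])
q=Q[(d>0)&(Q[:,2]>.10)&(Q[:,2]<.135)]
q=q[np.hypot(q[:,0]-.459,q[:,1]+.08)<.035]; print(len(q))
if len(q): r=cv2.minAreaRect((q[:,:2]*1000).astype(np.float32)); print(r,q.mean(0),np.percentile(q[:,2],[5,50,95]))
E
```

```text
[ 0.46298851 -0.065438    0.2305031 ] [-3.14073720e+00 -4.31509941e-04 -1.61063082e+00] 1.95 [[ 1.    -0.    -0.     0.   ]
 [ 0.     0.949  0.314 -0.079]
 [ 0.    -0.314  0.949 -0.126]
 [ 0.     0.     0.     1.   ]]
0.06694114 [ 0.18853396  0.3023705  -0.21422948  2.01216484  0.08618406  0.83458776
 -1.68477988]
1092
((457.9997253417969, -80.90077209472656), (10.116697311401367, 39.24150848388672), 84.35906219482422) [ 0.46026397 -0.08054416  0.12421734] [0.11324781 0.12570546 0.12712683]
```

View pics/w1.png

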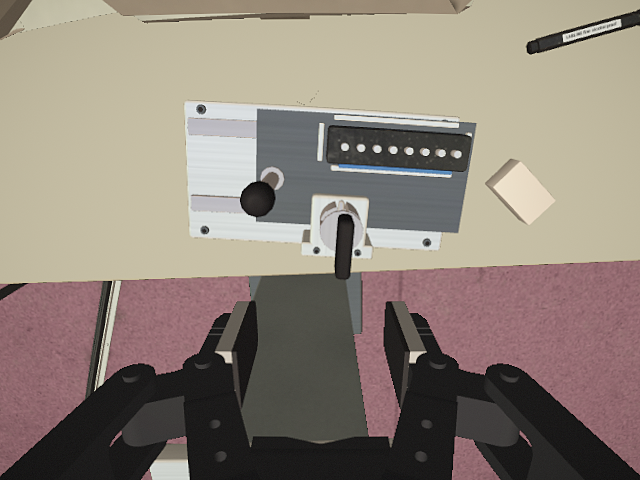

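The T-bar is at (343,247) in the wrist view and lies clear between the fingers. The ball is at (258,198), well off to the side. The bar centre is (0.458,-0.0809), with the jaw axis at -95.6°.

{"op": "arm_command", "data": {
  "targets": [
    [0, 0, 0, 0, 0, 3.3],
    [0, 0, 0, 0, 0, 0]
  ]
}}

```text
clock: 2.2
position: [0.4614, -0.0682, 0.2303]
tool_rot: [3.141, -0.002, -1.668]
force: [0.0, -0.2, 0.4]
grip_width: 0.0513
```

{"op": "arm_command", "data": {
  "targets": [
    [8, 2, 20, 0, 0, 0],
    [8, 1.5, 20, 0, 0, 0],
    [0, 0, 20, 0, 0, 0],
    [0, 0, 20, 0, 0, 0],
    [0, 0, 0, 0, 0, 0]
  ]
}}

```text
clock: 2.7
position: [0.4545, -0.0901, 0.1489]
tool_rot: [-3.14, -0.004, -1.66]
force: [0.6, 0.5, 1.4]
grip_width: 0.0513
```

{"op": "arm_command", "data": {
  "targets": [
    [-5, -1.5, 0, 0, 0, 0.5],
    [-4, -1, 0, 0, 0, 0],
    [0, 0, 0, 0, 0, 0],
    [0, 0, 0, 0, 0, 0]
  ]
}}

```text
clock: 3.1
position: [0.4587, -0.0818, 0.1515]
tool_rot: [-3.137, -0.004, -1.667]
force: [0.0, -0.1, -0.5]
grip_width: 0.051
```

```bash
cat > tb.py <<'E'
from h import *
f,s=grab("wrist"); Q=cloud(f).reshape(-1,3); d=f["depth"].reshape(-1)
print(s["position"],s["tool_rot"],s["force"].round(1),s["moment"].round(2))
q=Q[(d>0)&(Q[:,2]>.12)&(Q[:,2]<.131)]
q=q[np.hypot(q[:,0]-.459,q[:,1]+.08)<.026]; print(len(q))
r=cv2.minAreaRect((q[:,:2]*1000).astype(np.float32)); print(r,np.percentile(q[:,2],[5,50,95]))
E
python3 tb.py
```

```text
[ 0.45873898 -0.08183686  0.15150446] [-3.13720327 -0.00384861 -1.66727207] [ 0.  -0.1 -0.5] [ 0.01 -0.    0.03]
1895
((457.62957763671875, -80.84385681152344), (9.959527969360352, 39.929744720458984), 83.99647521972656) [0.12341453 0.12599655 0.12719173]
```

{"op": "arm_command", "data": {
  "targets": [
    [-1, 1, 12, 0, 0, 0.4],
    [0, 0, 12, 0, 0, 0],
    [0, 0, 8, 0, 0, 0],
    [0, 0, 2, 0, 0, 0],
    [0, 0, 0, 0, 0, 0]
  ]
}}

```text
clock: 3.65
position: [0.4587, -0.081, 0.1168]
tool_rot: [-3.135, -0.004, -1.673]
force: [0.0, -0.4, -0.3]
grip_width: 0.0513
```

```bash
python3 tb.py
```

```text
[ 0.45871376 -0.08102807  0.11679901] [-3.13519057 -0.00396227 -1.67331782] [ 0.  -0.4 -0.3] [-0.01  0.09  0.  ]
3167
((458.61962890625, -70.48993682861328), (30.63551902770996, 40.52778625488281), 84.6597671508789) [0.12249971 0.12603694 0.12743205]
```

{"op": "arm_command", "data": {
  "targets": [
    [0, 0, 0, 0, 0, 0],
    [0, 0, 0, 0, 0, 0],
    [0, 0, 0, 0, 0, 0],
    [0, 0, 0, 0, 0, 0],
    [0, 0, 0, 0, 0, 0]
  ],
  "grip": 0,
  "grip_force": 20
}}

```text
clock: 4.2
position: [0.4592, -0.0806, 0.1177]
tool_rot: [-3.134, -0.003, -1.673]
force: [0.8, 1.1, -5.0]
grip_width: 0.0093
```

{"op": "arm_command", "data": {
  "targets": [
    [0, 0, -2, 0, 0, 0],
    [0, 0, -2, 0, 0, 0],
    [0, 0, -2, 0, 0, 0],
    [0, 0, -2, 0, 0, 0],
    [0, 0, 0, 0, 0, 0]
  ],
  "grip_force": 50
}}

```text
clock: 4.7
position: [0.4591, -0.0807, 0.126]
tool_rot: [-3.134, -0.003, -1.673]
force: [1.4, 0.5, -7.8]
grip_width: 0.009
```

```bash
python3 - <<'E'
from h import *
f,s=grab("wrist"); print(s["position"],s["force"].round(1),s["moment"].round(2),s["grip_width"]); save(f,"w2.png",(200,150,520,390),2)
E
```

```text
[ 0.45910109 -0.08065994  0.12600441] [ 1.4  0.5 -7.8] [ 0.27 -0.38  0.03] 0.009041158032974977
```

View pics/w2.png

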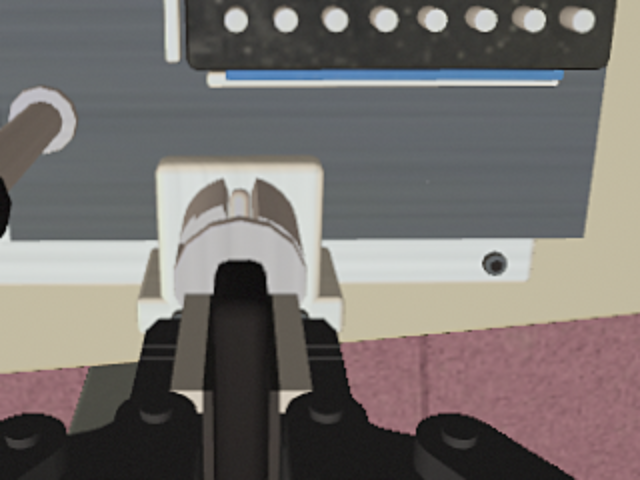

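The jaws hold the bar and the plunger is following: the lift is about 8-9 mm and the force of 7.8 N matches the spring. I'll estimate the sleeve height from depth to predict where the pin clears.

```bash
python3 - <<'E'
from h import *
for n in("w.npy","top_cloud.npy","scene_cloud.npy"):
    Q=np.load(n).reshape(-1,3); r=np.hypot(Q[:,0]-.458,Q[:,1]+.081)
    z=Q[(r<.018)&(r>.006)&(Q[:,2]>.06)&(Q[:,2]<.1),2]; h=np.histogram(z,np.arange(.06,.1,.002)); print(n,h[0])
    tb=Q[(r<.02)&(Q[:,2]>.12)&(Q[:,2]<.135),2]; print(np.median(tb))
    fl=Q[(abs(Q[:,0]-.53)<.1)&(abs(Q[:,1]-.02)<.05)&(Q[:,2]<.02)&(Q[:,2]>-.02),2]; print(np.histogram(fl,np.arange(-.01,.02,.002))[0])
E
```

```text
w.npy [ 32  58  27  30  34  29  28   8   8  14  20 232 514   5   0   0   0   0
   0   0]
0.12589209329950687
[   0    0    0   11 2955 8579  372    0    0   44 2000 5211  319  538]
top_cloud.npy [ 3  3  5  5  3  3  5  3  2  0  9 30 32 15  0  0  0  0  0  0]
0.12586082521300546
[  1   0  11 160 562 721 326  46  12 110 467 559 256 154]
scene_cloud.npy [ 4  7  9 10  6  6  3  7  4  5 27 21  3  0  0  0  0  0  0  1]
0.12369689522350108
[  0   7  64 307 290  98  44  22  91 234 251  99  86  66]
```

{"op": "arm_command", "data": {
  "targets": [
    [0, 0, -2, 0, 0, 0],
    [0, 0, -1.5, 0, 0, 0],
    [0, 0, -1, 0, 0, 0],
    [0, 0, -1, 0, 0, 0],
    [0, 0, 0, 0, 0, 0]
  ]
}}

```text
clock: 5.25
position: [0.4591, -0.0806, 0.1318]
tool_rot: [-3.134, -0.003, -1.673]
force: [1.2, 1.4, -8.8]
grip_width: 0.0089
```

{"op": "arm_command", "data": {
  "targets": [
    [0, 0, -0.8, 0, 0, 0],
    [0, 0, 0, 0, 0, 0]
  ]
}}

```text
clock: 5.45
position: [0.4591, -0.0807, 0.1326]
tool_rot: [-3.134, -0.003, -1.673]
force: [2.2, 0.2, -8.7]
grip_width: 0.0091
```

{"op": "arm_command", "data": {
  "targets": [
    [0, 0, 0, 0, 0, -3],
    [0, 0, 0, 0, 0, -3],
    [0, 0, 0, 0, 0, -2],
    [0, 0, 0, 0, 0, 0]
  ]
}}

```text
clock: 5.85
position: [0.4591, -0.0806, 0.1326]
tool_rot: [-3.135, -0.004, -1.528]
force: [1.7, 1.4, -9.2]
grip_width: 0.009
```

```bash
cat > st.py <<'E'
from h import *
s=bot.observe(); print(s["position"].round(4),s["tool_rot"].round(4),s["force"].round(1),s["moment"].round(2),s["grip_width"])
E
python3 st.py
```

```text
[ 0.4591 -0.0806  0.1326] [-3.1346 -0.0043 -1.5283] [ 1.7  1.4 -9.2] [ 0.4  -0.56  0.03] 0.00900268688379369
```

{"op": "arm_command", "data": {
  "targets": [
    [0, 0, 0, 0, 0, -3],
    [0, 0, 0, 0, 0, -3],
    [0, 0, 0, 0, 0, 0]
  ]
}}

```text
clock: 6.15
position: [0.4591, -0.0805, 0.1326]
tool_rot: [-3.135, -0.005, -1.424]
force: [2.8, 1.1, -8.3]
grip_width: 0.0092
```

```bash
python3 st.py
```

```text
[ 0.4591 -0.0805  0.1326] [-3.1351 -0.0049 -1.4238] [ 2.8  1.1 -8.3] [ 0.35 -0.57 -0.01] 0.009208457086938215
```

The handle has turned 14° with no resisting moment, so the pin is clear of the land. Continuing.

{"op": "arm_command", "data": {
  "targets": [
    [0, 0, 0, 0, 0, -4],
    [0, 0, 0, 0, 0, -4],
    [0, 0, 0, 0, 0, -4],
    [0, 0, 0, 0, 0, -4],
    [0, 0, 0, 0, 0, -4],
    [0, 0, 0, 0, 0, 0]
  ]
}}

```text
clock: 6.75
position: [0.459, -0.0802, 0.1325]
tool_rot: [-3.137, -0.006, -1.077]
force: [2.3, 1.0, -9.5]
grip_width: 0.0087
```

```bash
python3 st.py
```

```text
[ 0.459  -0.0802  0.1325] [-3.1371 -0.0064 -1.0766] [ 2.3  1.  -9.5] [ 0.49 -0.59  0.04] 0.00866330618120845
```

{"op": "arm_command", "data": {
  "targets": [
    [0, 0, 0, 0, 0, -4],
    [0, 0, 0, 0, 0, -4],
    [0, 0, 0, 0, 0, -4],
    [0, 0, 0, 0, 0, -4],
    [0, 0, 0, 0, 0, -4],
    [0, 0, 0, 0, 0, -3],
    [0, 0, 0, 0, 0, -1],
    [0, 0, 0, 0, 0, 0]
  ]
}}

```text
clock: 7.55
position: [0.4589, -0.08, 0.1323]
tool_rot: [-3.14, -0.007, -0.673]
force: [2.5, 2.0, -9.3]
grip_width: 0.0092
```

```bash
python3 st.py
```

```text
[ 0.4589 -0.08    0.1323] [-3.1397 -0.0069 -0.6726] [ 2.5  2.  -9.3] [ 0.54 -0.59  0.05] 0.009158536963185126
```

{"op": "arm_command", "data": {
  "targets": [
    [0, 0, 0, 0, 0, -2],
    [0, 0, 0, 0, 0, 0],
    [0, 0, 1, 0, 0, 0],
    [0, 0, 1, 0, 0, 0],
    [0, 0, 1, 0, 0, 0],
    [0, 0, 0, 0, 0, 0]
  ]
}}

```text
clock: 8.15
position: [0.4589, -0.0799, 0.1291]
tool_rot: [-3.14, -0.007, -0.641]
force: [2.9, 2.0, -8.9]
grip_width: 0.009
```

```bash
python3 st.py
```

```text
[ 0.4589 -0.0799  0.1291] [-3.1401 -0.0069 -0.6409] [ 2.9  2.  -8.9] [ 0.46 -0.54  0.04] 0.008992102479787857
```

{"op": "arm_command", "data": {
  "targets": [
    [0, 0, 0.8, 0, 0, 0],
    [0, 0, 0, 0, 0, 0]
  ]
}}

```text
clock: 8.35
position: [0.4589, -0.0799, 0.1282]
tool_rot: [-3.14, -0.007, -0.641]
force: [2.2, 1.2, -8.8]
grip_width: 0.0089
```

{"op": "arm_command", "data": {
  "targets": [
    [0, 0, 0.8, 0, 0, 0],
    [0, 0, 0, 0, 0, 0]
  ]
}}

```text
clock: 8.55
position: [0.459, -0.0799, 0.1275]
tool_rot: [-3.14, -0.007, -0.641]
force: [0.2, 2.0, -3.4]
grip_width: 0.0088
```

{"op": "arm_command", "data": {
  "targets": [
    [0, 0, 0.6, 0, 0, 0],
    [0, 0, 0, 0, 0, 0]
  ]
}}

```text
clock: 8.75
position: [0.459, -0.0799, 0.1274]
tool_rot: [-3.14, -0.008, -0.641]
force: [-1.5, 2.7, -0.2]
grip_width: 0.0092
```

It bottoms out at a lift of about 10 mm, which is where I predicted the notch floor. Releasing now.

{"op": "arm_command", "data": {
  "targets": [
    [0, 0, 0, 0, 0, 0],
    [0, 0, 0, 0, 0, 0],
    [0, 0, 0, 0, 0, 0],
    [0, 0, 0, 0, 0, 0],
    [0, 0, 0, 0, 0, 0]
  ],
  "grip": 50
}}

```text
clock: 9.25
position: [0.459, -0.0808, 0.1276]
tool_rot: [-3.141, -0.008, -0.642]
force: [-0.1, 0.3, -0.7]
grip_width: 0.0427
```

{"op": "arm_command", "data": {
  "targets": [
    [0, 0, -10, 0, 0, 0],
    [0, 0, -20, 0, 0, 0],
    [0, 0, -30, 0, 0, 0],
    [0, 0, -30, 0, 0, 0],
    [0, 0, 0, 0, 0, 0]
  ]
}}

```text
clock: 9.75
position: [0.4579, -0.0796, 0.2229]
tool_rot: [-3.141, -0.007, -0.64]
force: [1.1, 0.3, -0.1]
grip_width: 0.0429
```

```bash
python3 - <<'E'
from h import *
f,s=grab("wrist"); Q=cloud(f).reshape(-1,3); d=f["depth"].reshape(-1); save(f,"w3.png")
print(s["position"],s["tool_rot"],s["force"].round(1),s["clock"])
q=Q[(d>0)&(Q[:,2]>.127)&(Q[:,2]<.15)&(np.hypot(Q[:,0]-.459,Q[:,1]+.08)<.03)]
if len(q): print(len(q),cv2.minAreaRect((q[:,:2]*1000).astype(np.float32)),np.percentile(q[:,2],[5,50,95]))
q=Q[(d>0)&(Q[:,2]>.118)&(Q[:,2]<.126)&(np.hypot(Q[:,0]-.490,Q[:,1]+.026)<.03)]
if len(q): print(len(q),cv2.minAreaRect((q[:,:2]*1000).astype(np.float32)),np.percentile(q[:,2],[5,50,95]))
E
```

```text
[ 0.45790072 -0.07962436  0.22294934] [-3.14126659 -0.00659058 -0.64046651] [ 1.1  0.3 -0.1] 9.75
1102 ((457.58245849609375, -80.10220336914062), (39.518890380859375, 9.636252403259277), 53.02605438232422) [0.13293615 0.13559948 0.13683331]
907 ((489.92083740234375, -26.87193489074707), (19.363218307495117, 19.673856735229492), 7.96242094039917) [0.11849178 0.12149039 0.12325615]
```

View pics/w3.png

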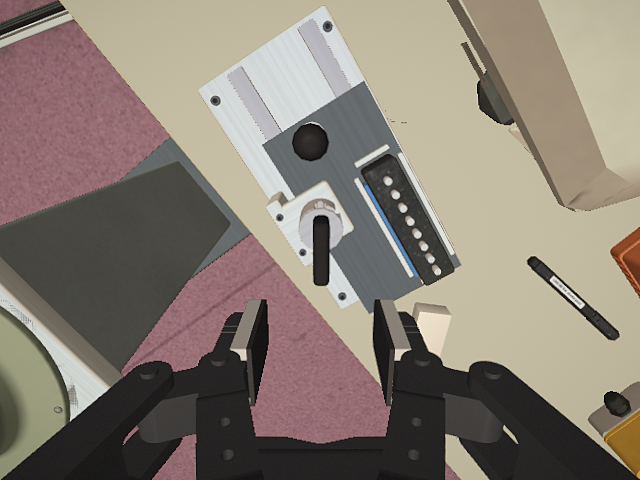

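The view shows the T-bar (321,250) parked, turned about 59°, with its top at z=0.136, so the lift is about 10 mm. The ball is at (310,142). The current yaw leaves room for the ball grasp, since the T-bar is 42 mm to the side of the jaw line.

{"op": "arm_command", "data": {
  "targets": [
    [-3, -30, 0, 0, 0, 0],
    [-3, -31, 10, 0, 0, 0],
    [0, 0, 30, 0, 0, 0],
    [0, 0, 25, 0, 0, 0],
    [0, 0, 0, 0, 0, 0],
    [0, 0, 0, 0, 0, 0]
  ]
}}

```text
clock: 10.4
position: [0.4894, -0.0259, 0.1541]
tool_rot: [3.14, -0.004, -0.642]
force: [-0.2, 0.3, 0.3]
grip_width: 0.043
```

{"op": "arm_command", "data": {
  "targets": [
    [0, 0.5, 15, 0, 0, 0],
    [0, 0, 14, 0, 0, 0],
    [0, 0, 10, 0, 0, 0],
    [0, 0, 2, 0, 0, 0],
    [0, 0, 0, 0, 0, 0]
  ]
}}

```text
clock: 10.9
position: [0.4905, -0.0274, 0.1145]
tool_rot: [-3.141, -0.008, -0.643]
force: [0.1, 0.8, 0.0]
grip_width: 0.0427
```

{"op": "arm_command", "data": {
  "targets": [
    [0, 0, 0, 0, 0, 0],
    [0, 0, 0, 0, 0, 0],
    [0, 0, 0, 0, 0, 0],
    [0, 0, 0, 0, 0, 0],
    [0, 0, 0, 0, 0, 0]
  ],
  "grip": 0,
  "grip_force": 30
}}

```text
clock: 11.4
position: [0.4905, -0.0272, 0.1153]
tool_rot: [-3.141, -0.008, -0.644]
force: [0.8, 0.9, -6.2]
grip_width: 0.0197
```

{"op": "arm_command", "data": {
  "targets": [
    [-1, -1.7, 0, 0, 0, 0],
    [-1.5, -2.6, 0, 0, 0, 0],
    [-2, -3.4, 0, 0, 0, 0],
    [-2.6, -4.3, 0, 0, 0, 0],
    [-2.6, -4.3, 0, 0, 0, 0],
    [-2.6, -4.3, 0, 0, 0, 0],
    [-2, -3.4, 0, 0, 0, 0],
    [-1, -1.7, 0, 0, 0, 0]
  ]
}}

```text
clock: 12.2
position: [0.4936, 0.004, 0.1153]
tool_rot: [3.14, -0.008, -0.644]
force: [-0.6, -2.5, -2.1]
grip_width: 0.0202
```

```bash
python3 st.py
```

```text
[0.4936 0.004  0.1153] [ 3.1401 -0.0081 -0.6443] [-0.6 -2.5 -2.1] [-0.65  0.16 -0.04] 0.02015884603440352
```

It slides freely (31 mm so far, about 2.5 N of drag).

{"op": "arm_command", "data": {
  "targets": [
    [-2, -3.4, 0, 0, 0, 0],
    [-2.6, -4.3, 0, 0, 0, 0],
    [-2.6, -4.3, 0, 0, 0, 0],
    [-2.6, -4.3, 0, 0, 0, 0],
    [-2.6, -4.3, 0, 0, 0, 0],
    [-2, -3.4, 0, 0, 0, 0],
    [-1.5, -2.6, 0, 0, 0, 0],
    [-1, -1.7, 0, 0, 0, 0]
  ]
}}

```text
clock: 13.0
position: [0.4971, 0.0399, 0.1152]
tool_rot: [3.14, -0.008, -0.644]
force: [-0.7, -3.6, -1.2]
grip_width: 0.02
```

{"op": "arm_command", "data": {
  "targets": [
    [-1, -1.7, 0, 0, 0, 0],
    [-1, -1.7, 0, 0, 0, 0],
    [0, 0, 0, 0, 0, 0]
  ]
}}

```text
clock: 13.3
position: [0.4975, 0.0425, 0.1152]
tool_rot: [3.137, -0.009, -0.645]
force: [-2.9, 0.2, 2.0]
grip_width: 0.0199
```

```bash
python3 st.py
```

```text
[0.4975 0.0425 0.1152] [ 3.1375 -0.0088 -0.6453] [-2.9  0.2  2. ] [0.02 0.48 0.04] 0.019941288490780487
```

{"op": "arm_command", "data": {
  "targets": [
    [-0.8, -1.3, 0, 0, 0, 0],
    [-0.8, -1.3, 0, 0, 0, 0]
  ]
}}

```text
clock: 13.5
position: [0.4974, 0.0428, 0.1152]
tool_rot: [3.134, -0.01, -0.648]
force: [-1.9, -14.3, 3.6]
grip_width: 0.0204
```

{"op": "arm_command", "data": {
  "targets": [
    [0, 0, 0, 0, 0, 0],
    [0, 0, 0, 0, 0, 0],
    [0, 0, 0, 0, 0, 0],
    [0, 0, 0, 0, 0, 0],
    [0, 0, 0, 0, 0, 0]
  ],
  "grip": 50
}}

```text
clock: 14.0
position: [0.4985, 0.0444, 0.1156]
tool_rot: [3.137, -0.011, -0.647]
force: [-1.3, 1.0, -0.2]
grip_width: 0.0426
```

{"op": "arm_command", "data": {
  "targets": [
    [0, 0, -8, 0, 0, 0],
    [0, 0, -20, 0, 0, 0],
    [0, 0, -30, 0, 0, 0],
    [0, 0, -40, 0, 0, 0],
    [0, 20, -30, 0, 0, 0],
    [0, 20, 0, 0, 0, 0],
    [0, 0, 0, 0, 0, 0]
  ]
}}

```text
clock: 14.7
position: [0.4725, 0.0145, 0.2518]
tool_rot: [3.138, -0.01, -0.644]
force: [0.8, 0.4, -0.2]
grip_width: 0.0426
```

```bash
python3 - <<'E'
from h import *
f,s=grab("wrist"); Q=cloud(f).reshape(-1,3); d=f["depth"].reshape(-1); save(f,"w4.png")
print(s["position"],s["force"].round(1),s["clock"])
q=Q[(d>0)&(Q[:,2]>.127)&(Q[:,2]<.15)&(np.hypot(Q[:,0]-.459,Q[:,1]+.08)<.03)]
if len(q): print("T",len(q),cv2.minAreaRect((q[:,:2]*1000).astype(np.float32)),np.percentile(q[:,2],[5,50,95]))
q=Q[(d>0)&(Q[:,2]>.118)&(Q[:,2]<.126)&(np.hypot(Q[:,0]-.497,Q[:,1]-.043)<.03)]
if len(q): print("ball",len(q),cv2.minAreaRect((q[:,:2]*1000).astype(np.float32)))
q=Q[(d>0)&(Q[:,2]>.056)&(Q[:,2]<.068)&(Q[:,0]>.485)&(Q[:,0]<.56)&(Q[:,1]<.03)&(Q[:,1]>-.16)]
A=np.c_[q[:,:2],np.ones(len(q))]; co=np.linalg.lstsq(A,q[:,2],rcond=None)[0]
print("cas",len(q),cv2.minAreaRect((q[:,:2]*1000).astype(np.float32)),q[:,2].mean(),co[:2])
E
```

```text
[0.47251472 0.01448151 0.251841  ] [ 0.8  0.4 -0.2] 14.7
T 48 ((445.9190673828125, -87.52909851074219), (12.765612602233887, 2.444603204727173), 62.53578567504883) [0.12904718 0.13406662 0.13558354]
ball 644 ((496.7907409667969, 43.12364196777344), (18.638805389404297, 18.856311798095703), 74.39927673339844)
cas 416 ((518.4319458007812, -54.706871032714844), (99.14410400390625, 20.312911987304688), 85.99504089355469) 0.06111125687161113 [-0.00030958  0.00223788]
```

View pics/w4.png

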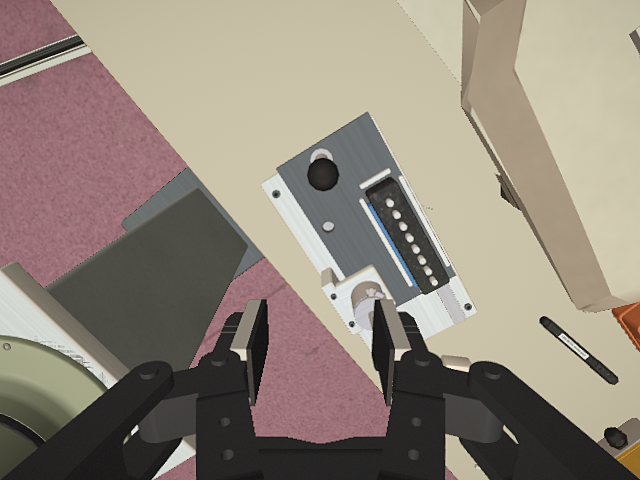

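The carriage is at its end: the ball has moved 70 mm and the stop was felt at 14 N. The cassette (410,235) lies flat between its lips. A finger hides the T-bar here, so I'll check it from the fixed cameras and then hand in.

```bash
python3 - <<'E'
from h import *
for n in("top","scene"):
    f,s=grab(n); Q=cloud(f).reshape(-1,3)
    q=Q[(Q[:,2]>.128)&(Q[:,2]<.145)&(np.hypot(Q[:,0]-.458,Q[:,1]+.08)<.025)]
    print(n,len(q),len(q)and(cv2.minAreaRect((q[:,:2]*1000).astype(np.float32)),np.median(q[:,2])))
    if n=="top":
        O=np.load("top_cloud.npy").reshape(-1,3)
        for nm,c in(("box",(.48,-.235)),("timer",(.43,.43))):
            for C in(O,Q):
                q=C[(C[:,2]>.014)&(C[:,2]<.03)&(np.hypot(C[:,0]-c[0],C[:,1]-c[1])<.06)]
                print(nm,len(q),len(q)and q.mean(0).round(3))
bot.job_done()
E
```

```text
top 0 0
box 462 [ 0.471 -0.231  0.022]
box 0 0
timer 703 [0.441 0.416 0.02 ]
timer 720 [0.441 0.416 0.019]
scene 47 (((456.8921203613281, -78.82268524169922), (38.676517486572266, 13.959343910217285), 54.660194396972656), np.float64(0.1324273198815228))
the job is handed in; nothing more can be done
```

The plunger is parked in its rest notch, the carriage is at the far end of its travel, and I've handed the job in at about 15 s of the allowed 61 s.

**How it went**
- **Plunger:** I gripped the T-bar, lifted it about 15 mm and turned it about 59° counter-clockwise with no resisting moment. I then lowered it until the spring load came off in the notch, and let go.
- **Carriage:** I took the ball handle and slid the carriage until it met the end stop, where I felt about 14 N. Then I released it and backed off.

**Last checks**
- **Plunger position:** right after release, the wrist camera put the T-bar top at z = 136 mm, a lift of about 10 mm, turned about 59°. The scene camera at the end still showed it up and turned about 60°. Its height read lower (132 mm), but that camera had also read about 2 mm low at the start.
- **Carriage travel:** the ball handle moved 70 mm.
- **Cassette:** it lies flat between its lips, with a tilt of about 0.002 rad. I did not measure its distance from the middle of the nest.
- **Timer:** it has not moved.

**Not confirmed:** the final top-camera check returned no depth points for the T-bar or the card box, probably because the arm was in the way. The box's end position was therefore not measured. It shows only partly in the last wrist picture, and nothing went near it.

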